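# Press a reglued book cover in the squeeze clamp

### The arm

A 7-joint arm with a two-finger parallel gripper is mounted at the origin on the work surface. World frame = base frame: x ahead of the robot, y to its left, z up, the work surface at z = 0. Lengths are in m, angles in rad, forces in N, time in s.
With the tool pointing down it reaches from about 0.425 to 0.925 m from the base axis. Payload 6.8 kg.
Tool frame: the origin (TCP) lies between the finger pads; the fingertips stand finger_overhang ahead of it and the grasp point (between the pads) lies 6 mm ahead of it (finger_overhang is the distance from the TCP to the fingertips, in m); z points along the fingers, y is the line along which they close (so a half turn about z gives the same grasp; the last joint's range is limited). The gripper opens to 85 mm and grips with 20 to 120 N. Pads are 22 mm wide; open, the fingers measure 114 mm over their backs; the gripper's body (76 mm by 85 mm) begins 54 mm behind the grasp point. The pads swing forward as they close: fully open they stand 13 mm farther back than shut.
Start: joints at [1.08, 0.477, 0.022, 1.555, -0.011, 1.109, -0.083], TCP at [0.252, -0.626, 0.219] pointing down, gripper open.
Joint ranges: [-2.96, 2.96], [-0.34, 2.1], [-1.41, 1.46], [0.24, 2.44], [-1.37, 4.51], [0.17, 1.92], [-2.96, 2.96]. Speed limits (rad/s): [2.39, 2.39, 3.14, 3.14, 3.14, 3.14, 3.14].

### API

Orientations are given as a unit quaternion [w, x, y, z].
In Python, from station import * gives the robot as it stands.
- The arm moves only by the tool drive_tool, never from a script. Its argument "increments" is a list of rows, each an object of numbers: "claw": the finger opening in m, from 0 to 0.0854; "dx", "dy", "dz": the shift along the tool's x, y, z in m; "wx", "wy", "wz": the turn, a rotation vector about the tool's x, y, z in degrees. A call has 1 to 20 rows; each row shifts and turns the commanded pose from where the row before left it, along the tool's axes as they then stand; what a row does not reach is not made up. A row lasts 1/8 s, in which the tool goes at most 62.5 mm and 10.7 degrees, less where a joint would pass 70% of its speed; a pose out of reach is approached as far as the arm can. A call with a gripper value outside its range is refused whole. The fingers move at their own pace and stop on an object; "newtons" is the grip in N (left out, the last holds). Time passes only in rows, so rows that do not move let the fingers close. It gives the time, the measured TCP pose, the force, the opening and the grip force at its end, in the units of the state.
- get_obs(): the state, without advancing time (a new reading comes with each control period).
- read_camera(name): name is "scene" or "top" or "wrist"; returns (picture, depth): 480x640x3 uint8, red, green, blue; 480x640 float32, m along the optical axis (not along the pixel's ray), 0 where there is no reading.
- calibration(name): a dict with "intrinsics" (3x3 intrinsics, pixels), "k1" (the pictures are not rectified: a ray, as slopes to the right and down, at radius r is drawn at 1 + k1 r^2 times it, then the intrinsics apply), "R" (3x3) and "t" (3): a world point X has camera coordinates R X + t; the wrist camera has in their place "mount" (4x4, takes a point from camera to tool coordinates, whose origin is the TCP and whose axes are the flange's). Camera axes: x right, y down, z forward; pixel columns grow to the right and rows downward; lengths in m; the calibration is good to about 2 mm. A picture is of the moment at which its call begins: read the wrist's pose just before it. calibration takes no time and is no camera call.
- hand_in(): hands the job in; it is judged then, once.
The state is a dict: "t": time; "q": joint angles; "joint_vel": joint speeds; "joint_torque": joint torques, N m; "eef_pos": TCP position; "tool_rot": TCP orientation; "contact_force": force on the tool from outside, world axes, zero at the start; "torque": the same for the moment, N m; "gripper_width": opening from 0.0 (shut) to 1.0 (fully open); "grasp_force": force on a finger pad.
Only numpy, scipy, OpenCV 4.12 (cv2) and the standard library are available. Lean on these libraries where they do the work, as an engineer would, in place of code of your own. Each camera call takes 0.05 s, during which the arm holds its last target. There are 200 camera calls.

### The job

Take the slotted pressing board out of its rack and hang it by its handle slot on the hook of the clamp, so that it hangs in front of the book's cover. Then pump the clamp's squeeze grip until the jaw presses the board against the book, without crushing: the sprung pad should be pushed back about half of its 16 mm travel. Finish while still holding the grip squeezed like that; do not let go, and leave the other things on the bench alone.

Things in the scene. Friction and masses are not known exactly. Their poses are not given: they have to be found in the camera images.
- clamp: Bench squeeze clamp, screwed down: wooden base 150 x 340 x 18 mm (long side along its y), origin on the table under the middle of its width, z up. It presses along its own +y. From -y to +y: the squeeze grip (centre y=-95 mm), jaw head and sprung pad, gap, book, upright wooden backstop (y=88 to 108 mm, top at z=140). Side cheeks and jaw reach no higher than z=90 mm.
- hook (a point): Where the board's handle rail shall rest: top of the hook's round steel bar (8 mm thick, level, 138 mm above the table). Axes as the clamp. The bar comes from the backstop over the book's top (12 mm above it) and points to -y; 10 mm to the +y side of this point is the plane of the book's front cover, 10 mm to the -y side the bar ends in an upturned tip, 6 mm thick, that stands 10 mm higher than this point. The bar's underside is 8 mm below this point.
- grip (a point): Centre between the two upright grip plates, level with their top edge, 160 mm above the table; fixed to the clamp, axes as the clamp. Squeeze the plates together from above along the clamp's y; nothing stands between the plates above z=100 mm.
- plate_rear (a point): Middle of the top edge of the rear grip plate (the trigger). Each plate is black, 30 mm wide (x), 10 mm thick (y), and reaches from 160 mm down to 88 mm above the table. The two plates are geared: they always move alike. Over their backs they measure 66 mm released and 40 mm fully squeezed; springs open them again. Moving the free jaw takes 8 to 10 N at each plate, pressing rightly about 14 N, more if hurried (the grip is damped).
- plate_front (a point): Middle of the top edge of the front grip plate, as the rear one; it moves to -y when squeezed.
- trigger (a joint): How far each grip plate has moved in, m: 0 released, 0.013 fully squeezed. Squeezing pushes the jaw forward 1.5 mm for each mm of this joint by a pawl on a bar with teeth every 8 mm (up to 8 mm of the stroke is lost before the pawl bites: a full stroke moves the jaw 11 to 19 mm, mostly 16). Let the plates open fully, which takes them half a second, before the next stroke.
- jaw (a joint): Travel of the jaw, m: 0 fully back, grows towards the book, at most 0.086. A light friction brake of 3.5 N holds the jaw when the grip opens; a greater push on the pad slides it back, so more than 3.5 N lasts only while the grip is kept squeezed.
- pad (a joint): How far the sprung pad at the front of the jaw is pushed back, m: 0 free, 0.016 at its stop; 1 N for each mm. Its force is what presses the board on the book.
- pad_face (a point): Centre of the pad's black front face, 50 mm wide x 44 mm high, 62 mm above the table; axes as the clamp; it faces +y, the book's cover.
- book: Small dark brown bound book standing loose on the clamp's base against the backstop: 120 (x) x 48 (y) x 100 mm high, origin under its middle, axes about as the clamp's; its front cover is 24 mm from the origin on -y.
- press_board: Loose plywood pressing board, 100 mm wide (x), 12 mm thick (y), 160 mm tall (z), 0.15 kg, both faces alike. Origin under its middle. From below: plate 74 mm, then handle slot 60 mm wide and 40 mm high right through along y, then a top rail 46 mm high. It stands upright in the rack. Grip it by the upper 30 mm of the rail, across its thickness, so that the fingers stay above the hook's tip.
- rail_under (a point): Middle of the underside of the board's top rail (upper edge of the slot), 114 mm above its underside; this rests on the hook.
- rail_top (a point): Middle of the board's top edge, 160 mm above its underside.
- rack: Fixed wooden rack, base 130 x 120 x 8 mm, with two walls 110 mm long (x) and 53 mm tall, 15 mm apart, between which the board stands on the base; origin under its middle.
- paste_jar: White jar, 64 mm across, 85 mm tall; leave alone.
- brush: Brush lying on the table; leave alone.
- book_stack: Stack of three closed books, about 110 x 150 x 52 mm; leave alone.
Things that resemble listed ones, but are neither listed nor needed, are in the scene too. Of the things like the press_board, leave any that is orange; of the rest the larger one is meant.

How it is judged:
By the outcome, as a careful person would: the job done as asked, in the order asked, and still so for the second after the job is handed in, while the arm keeps its last pose, push and grip.
It also fails if it takes over 64 s, if anything falls off the work surface, if the arm or the gripper's body presses on something with over 40 N, if the wrist force passes 120 N, or if a joint passes its speed limit or range.

## Working session

There is one attempt and no reset: what is moved stays moved. The work goes in short steps, Python scripts to look and compute and a tool call to move; the robot and the scene stay as the last step left them, time stands still between calls to the robot, and variables do not carry over. Pictures are saved under pics/ and viewed, at most 10 in all, crops included, and the job is handed in when it is done.

Besides the shell and the picture viewer there is one more tool, called after ">>>" by a JSON object that holds its "api" and its "payload". drive_tool: Moves the arm, as the interface text tells. Its arguments: {"type":"object","properties":{"increments":{"type":"array","items":{"type":"object","properties":{"claw":{"type":"number"},"dx":{"type":"number"},"dy":{"type":"number"},"dz":{"type":"number"},"wx":{"type":"number"},"wy":{"type":"number"},"wz":{"type":"number"}}}},"newtons":{"type":"number"}},"required":["increments"]}

```bash
ls; mkdir -p pics
cat > h.py <<'E'
from station import *
import numpy as np, cv2
from scipy.spatial.transform import Rotation as Ro
def cam(name):
    c=calibration(name); K=np.array(c["intrinsics"]); k1=c["k1"]
    if name=="wrist":
        o=get_obs(); w,x,y,z=o["tool_rot"]; T=np.eye(4); T[:3,:3]=Ro.from_quat([x,y,z,w]).as_matrix(); T[:3,3]=o["eef_pos"]
        M=np.linalg.inv(T@np.array(c["mount"])); return K,k1,M[:3,:3],M[:3,3]
    return K,k1,np.array(c["R"]),np.array(c["t"])
def rays(C,uv):
    K,k1,R,t=C; uv=np.atleast_2d(np.array(uv,float))
    p=np.c_[(uv[:,0]-K[0,2])/K[0,0],(uv[:,1]-K[1,2])/K[1,1]]; s=p.copy()
    for _ in range(10): s=p/(1+k1*(s**2).sum(1,keepdims=True))
    return np.c_[s,np.ones(len(s))]
def onplane(C,uv,z):
    d=rays(C,uv)@C[2]; o=-C[2].T@C[3]
    return o+d*((z-o[2])/d[:,2])[:,None]
def bydepth(C,uv,dep):
    uv=np.atleast_2d(uv).astype(int); D=dep[uv[:,1],uv[:,0]]
    return (rays(C,uv)*D[:,None]-C[3])@C[2]
def cloud(C,dep):
    v,u=np.mgrid[0:480,0:640]; P=bydepth(C,np.c_[u.ravel(),v.ravel()],dep).reshape(480,640,3); P[dep==0]=np.nan; return P
E
python3 - <<'E'
from h import *
for n in("scene","top"):
    C=cam(n); im,d=read_camera(n); np.savez(f"pics/{n}0.npz",im=im,d=d)
    cv2.imwrite(f"pics/{n}0.png",im[:,:,::-1]); print(n,-C[2].T@C[3],C[2][2],(d>0).mean())
print(get_obs())
E
```

```text
pics
scene [1.28096952 0.26176166 1.02380541] [-0.5540674  -0.28183172 -0.7833136 ] 0.9961458333333333
top [ 0.53126612 -0.02860606  1.30114032] [ 0.07238916 -0.00615313 -0.99735748] 0.995947265625
{'t': 0.1, 'q': array([ 1.07989361,  0.47772458,  0.02233588,  1.55632516, -0.01152816,
        1.10925986, -0.08311791]), 'joint_vel': array([-0.00220087, -0.00051122,  0.00099859, -0.00299905,  0.00084001,
        0.00034439, -0.00029583]), 'joint_torque': array([ 5.98111612e-03, -5.97755420e+01,  1.61441009e+00, -2.81953651e+01,
        1.28729426e-02,  5.04643918e-03,  3.61042873e-05]), 'eef_pos': array([ 0.25193211, -0.62565299,  0.21782958]), 'tool_rot': array([-7.70779283e-04,  9.81738696e-01,  1.90232753e-01, -1.93548389e-04]), 'contact_force': array([-1.12214931, -0.73507734,  0.16107397]), 'torque': array([ 0.004129  ,  0.03609731, -0.01874134]), 'grasp_force': 0.0, 'gripper_width': 1.0002573397848502}
```

View pics/scene0.png

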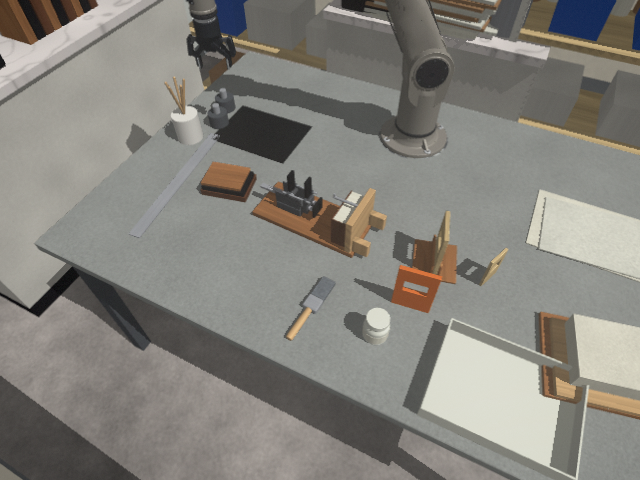

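View pics/top0.png

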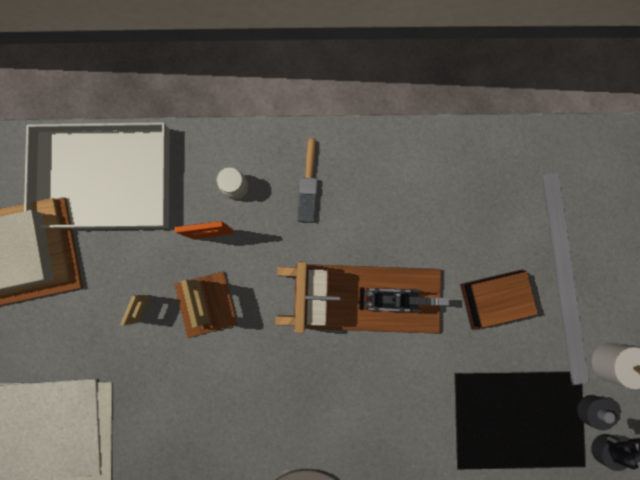

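The views show three slotted boards in the top image: one in the rack at (197,303), a small plywood one at (133,308), and an orange one at (203,230). The one in the rack is the larger non-orange board, so it should be the one meant. The clamp runs from the backstop (302,297) to the grip (~390,300), and the hook bar is at (322,298). I'll confirm with a crop and measure.

Run:
```python
from h import *
a=np.load("pics/top0.npz"); b=np.load("pics/scene0.npz")
A=cv2.resize(a["im"][215:345,110:460],None,fx=2.28,fy=2.28,interpolation=3)
B=cv2.resize(b["im"][160:320,240:520],None,fx=2.0,fy=2.0,interpolation=3)
W=np.zeros((A.shape[0]+B.shape[0],800,3),np.uint8); W[:A.shape[0],:A.shape[1]][:,:800]=A[:,:800]; W[A.shape[0]:,:B.shape[1]]=B
W=W[:600];cv2.imwrite("pics/crop1.png",W[:,:,::-1])
P={n:cloud(cam(n),f["d"]) for n,f in(("top",a),("scene",b))}
def rect(n,x,y,z):
    p=P[n].reshape(-1,3); m=(p[:,0]>x[0])&(p[:,0]<x[1])&(p[:,1]>y[0])&(p[:,1]<y[1])&(p[:,2]>z[0])&(p[:,2]<z[1]); q=p[m]
    if len(q)<5: return n,len(q)
    r=cv2.minAreaRect(q[:,:2].astype(np.float32)); return n,len(q),q.mean(0).round(4),np.round(r[0],4),np.round(r[1],4),round(r[2],1),np.percentile(q[:,2],[5,50,95]).round(4)
C=cam("top")
for nm,uv,z in(("board",(197,303),.165),("small",(133,308),.1),("orange",(203,230),.1),("backstop",(301,297),.14),("base",(405,298),.018),("grip",(390,300),.16),("hooktip",(339,298),.148)):
    print(nm,onplane(C,uv,z)[0].round(4),bydepth(C,[uv],a["d"]).round(4))
c=onplane(C,(197,303),.165)[0]
for n in P:
    print("board",rect(n,(c[0]-.08,c[0]+.08),(c[1]-.05,c[1]+.05),(.15,.18)))
    g=onplane(C,(301,297),.14)[0]
    print("stop",rect(n,(g[0]-.09,g[0]+.09),(g[1]-.03,g[1]+.03),(.134,.146)))
    print("above150",rect(n,(g[0]-.09,g[0]+.09),(g[1]-.3,g[1]),(.152,.175)))
    print("base",rect(n,(g[0]-.12,g[0]+.12),(g[1]-.35,g[1]+.1),(.013,.023)))
```

```text
board [0.5046 0.2148 0.165 ] [[0.5026 0.2326 0.0815]]
small [0.4939 0.3679 0.1   ] [[0.4936 0.3708 0.0911]]
orange [0.6623 0.2159 0.1   ] [[0.6583 0.2084 0.1371]]
backstop [0.5138 0.0015 0.14  ] [[0.5138 0.0014 0.1426]]
base [ 0.5064 -0.2372  0.018 ] [[ 0.5092 -0.214   0.1611]]
grip [ 0.5054 -0.183   0.16  ] [[ 0.5032 -0.1961  0.0629]]
hooktip [ 0.5108 -0.0781  0.148 ] [[ 0.5107 -0.0781  0.1476]]
board ('top', 367, array([0.5044, 0.2291, 0.1654]), array([0.5044, 0.2308]), array([0.0999, 0.0138]), 13.6, array([0.154 , 0.167 , 0.1709]))
stop ('top', 692, array([0.5137, 0.0014, 0.1398]), array([ 0.5136, -0.0078]), array([0.0405, 0.1476]), 87.3, array([0.136 , 0.1397, 0.1433]))
above150 ('top', 144, array([ 0.5053, -0.19  ,  0.1593]), array([ 0.5053, -0.1901]), array([0.0663, 0.0272]), 87.1, array([0.1556, 0.1593, 0.1635]))
base ('top', 5618, array([ 0.5056, -0.1763,  0.018 ]), array([ 0.5074, -0.1429]), array([0.3518, 0.15  ]), 87.2, array([0.0143, 0.0181, 0.0218]))
board ('scene', 176, array([0.5106, 0.2322, 0.1664]), array([0.5058, 0.232 ]), array([0.0998, 0.0099]), 13.9, array([0.1522, 0.169 , 0.1718]))
stop ('scene', 366, array([0.5185, 0.0044, 0.141 ]), array([ 0.5136, -0.0065]), array([0.0436, 0.1521]), 87.5, array([0.1359, 0.1413, 0.1446]))
above150 ('scene', 83, array([ 0.5068, -0.1868,  0.1594]), array([ 0.5074, -0.1465]), array([0.147 , 0.0328]), 87.9, array([0.153 , 0.1599, 0.1638]))
base ('scene', 2006, array([ 0.5337, -0.1654,  0.0195]), array([ 0.5093, -0.1293]), array([0.3793, 0.1537]), 86.7, array([0.0157, 0.0197, 0.0224]))
```

View pics/crop1.png

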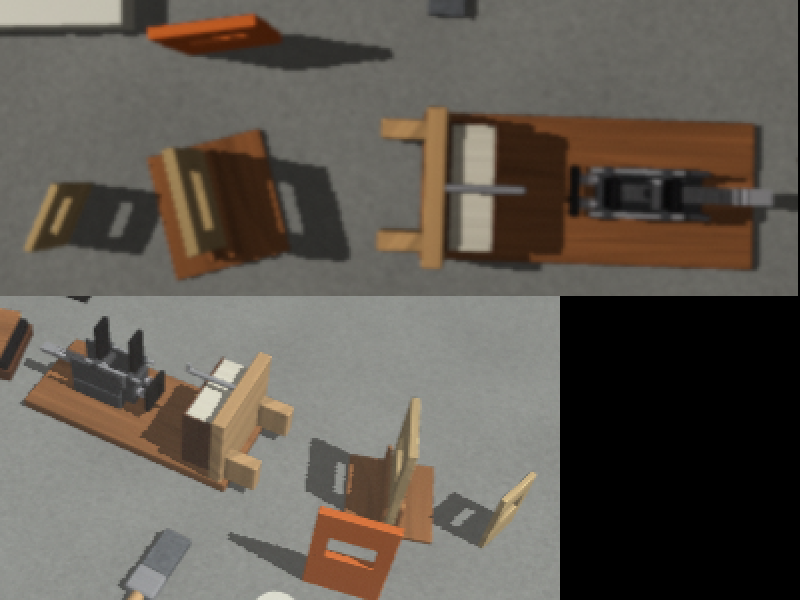

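The crop confirms it: the board in the rack is the larger plywood one, the small plywood board stands alone to its left, and the orange one is in front. The book, hook bar and grip plates are also visible. Next I'll check for the overhang constant and refine the poses.

Run:
```python
import station; print([n for n in dir(station) if not n.startswith('__')]); print(getattr(station,'finger_overhang',None))
from h import *
print(calibration("wrist"))
P=cloud(cam("top"),np.load("pics/top0.npz")["d"]).reshape(-1,3)
Q=cloud(cam("scene"),np.load("pics/scene0.npz")["d"]).reshape(-1,3)
o=np.array([.510,-.0952]); th=np.radians(-2.8); X=np.array([np.cos(th),np.sin(th)]);Y=np.array([-X[1],X[0]])
for p in(P,Q):
    l=np.c_[(p[:,:2]-o)@X,(p[:,:2]-o)@Y,p[:,2]]*1000
    def s(x,y,z):
        m=l[(l[:,0]>x[0])&(l[:,0]<x[1])&(l[:,1]>y[0])&(l[:,1]<y[1])&(l[:,2]>z[0])&(l[:,2]<z[1])]
        return len(m),np.percentile(m,[3,50,97],axis=0).round(1).tolist()
    print("stop",s((-100,100),(70,125),(134,146)));print("hook",s((-15,15),(0,75),(128,155)));print("plates",s((-40,40),(-150,-40),(153,168)))
    print("book",s((-75,75),(30,86),(110,124)));print("pad",s((-25,25),(-60,0),(75,90)));print("rearbar",s((-20,20),(-240,-140),(25,150)))
```

```text
['PlanningError', 'calibration', 'finger_overhang', 'get_obs', 'hand_in', 'read_camera']
0.025
{'intrinsics': array([[365.002097  ,   0.        , 317.02483778],
       [  0.        , 365.002097  , 243.71718992],
       [  0.        ,   0.        ,   1.        ]]), 'k1': -0.02019018703671935, 'mount': array([[-2.44209370e-04, -9.53686436e-01, -3.00802463e-01,
         7.72604431e-02],
       [ 9.99999876e-01, -1.02306206e-04, -4.87500325e-04,
        -9.46070593e-04],
       [ 4.34148489e-04, -3.00802545e-01,  9.53686343e-01,
        -1.54624959e-01],
       [ 0.00000000e+00,  0.00000000e+00,  0.00000000e+00,
         1.00000000e+00]])}
stop (686, [[-70.2, 85.3, 135.6], [-0.7, 97.1, 139.7], [68.5, 107.1, 143.7]])
hook (107, [[-4.1, 17.1, 132.9], [-0.4, 46.2, 137.2], [3.3, 71.6, 146.4]])
plates (141, [[-13.4, -127.6, 155.6], [0.8, -117.9, 159.4], [13.4, -63.0, 164.5]])
book (1141, [[-55.4, 40.8, 111.8], [5.5, 63.2, 116.2], [58.6, 84.7, 121.4]])
pad (90, [[-23.3, -41.6, 76.9], [-1.3, -38.0, 83.8], [22.7, -33.9, 88.2]])
rearbar (383, [[-18.6, -226.7, 45.4], [0.0, -170.7, 65.0], [17.7, -145.5, 89.6]])
stop (363, [[-70.0, 80.2, 135.2], [2.4, 100.8, 141.4], [71.5, 109.9, 145.0]])
hook (66, [[-3.5, 18.3, 133.4], [0.2, 43.3, 138.1], [3.1, 72.9, 149.8]])
plates (77, [[-14.5, -123.6, 155.2], [1.5, -114.9, 160.1], [15.4, -59.7, 164.1]])
book (482, [[-57.0, 42.8, 113.9], [11.5, 62.4, 118.1], [61.1, 81.7, 121.9]])
pad (76, [[-22.9, -59.1, 75.8], [0.7, -34.9, 83.6], [24.0, -30.8, 88.6]])
rearbar (148, [[-19.4, -228.3, 54.3], [-1.0, -187.1, 67.9], [19.4, -148.2, 90.0]])
```

>>> {"api": "drive_tool", "payload": {"increments": [{"dz": -0.05,"claw": 0.0854},{"dz": -0.04}]}}

```text
schema error: expected keys claw, dx, dy, dz, wx, wy, wz
```

>>> {"api": "drive_tool", "payload": {"increments": [{"dx": 0,"dy": 0,"dz": -0.05,"wx": 0,"wy": 0,"wz": 0,"claw": 0.085},{"dx": 0,"dy": 0,"dz": -0.05,"wx": 0,"wy": 0,"wz": 0,"claw": 0.085},{"dx": 0.0347,"dy": -0.0438,"dz": 0,"wx": 0,"wy": 0,"wz": 0,"claw": 0.085},{"dx": 0.0347,"dy": -0.0438,"dz": 0,"wx": 0,"wy": 0,"wz": 0,"claw": 0.085},{"dx": 0.0347,"dy": -0.0438,"dz": 0,"wx": 0,"wy": 0,"wz": 0,"claw": 0.085},{"dx": 0.0347,"dy": -0.0438,"dz": 0,"wx": 0,"wy": 0,"wz": 0,"claw": 0.085},{"dx": 0.0347,"dy": -0.0438,"dz": 0,"wx": 0,"wy": 0,"wz": 0,"claw": 0.085},{"dx": 0.0347,"dy": -0.0438,"dz": 0,"wx": 0,"wy": 0,"wz": 0,"claw": 0.085},{"dx": 0.0347,"dy": -0.0438,"dz": 0,"wx": 0,"wy": 0,"wz": 0,"claw": 0.085},{"dx": 0.0347,"dy": -0.0438,"dz": 0,"wx": 0,"wy": 0,"wz": 0,"claw": 0.085},{"dx": 0.0347,"dy": -0.0438,"dz": 0,"wx": 0,"wy": 0,"wz": 0,"claw": 0.085},{"dx": 0.0347,"dy": -0.0438,"dz": 0,"wx": 0,"wy": 0,"wz": 0,"claw": 0.085},{"dx": 0.0347,"dy": -0.0438,"dz": 0,"wx": 0,"wy": 0,"wz": 0,"claw": 0.085},{"dx": 0.0347,"dy": -0.0438,"dz": 0,"wx": 0,"wy": 0,"wz": 0,"claw": 0.085},{"dx": 0.0347,"dy": -0.0438,"dz": 0,"wx": 0,"wy": 0,"wz": 0,"claw": 0.085},{"dx": 0.0347,"dy": -0.0438,"dz": 0,"wx": 0,"wy": 0,"wz": 0,"claw": 0.085},{"dx": 0.0347,"dy": -0.0438,"dz": 0,"wx": 0,"wy": 0,"wz": 0,"claw": 0.085},{"dx": 0.0347,"dy": -0.0438,"dz": 0,"wx": 0,"wy": 0,"wz": 0,"claw": 0.085},{"dx": 0,"dy": 0,"dz": 0,"wx": 0,"wy": 0,"wz": 8.3,"claw": 0.085},{"dx": 0,"dy": 0,"dz": 0,"wx": 0,"wy": 0,"wz": 0,"claw": 0.085}]}}

```text
t: 2.6
eef_pos: [0.5051, 0.2316, 0.318]
tool_rot: [0.0, 0.993, 0.12, -0.001]
contact_force: [0.3, -1.5, 0.3]
gripper_width: 0.996
grasp_force: 0.0
```

```bash
cat >> h.py <<'E'
def rect(l,lo,hi):
    m=l[np.all((l>lo)&(l<hi),axis=1)]
    if len(m)<5: return len(m)
    r=cv2.minAreaRect(m[:,:2].astype(np.float32)); return len(m),m.mean(0).round(4),np.round(r[0],4),np.round(r[1],4),round(r[2],1),np.percentile(m[:,2],[5,50,95]).round(4)
def snap(n,f=None):
    C=cam(n); im,d=read_camera(n)
    if f: cv2.imwrite(f"pics/{f}.png",im[:,:,::-1])
    return C,im,d,cloud(C,d)
E
python3 - <<'E'
from h import *
C,im,d,P=snap("wrist","w1"); l=P.reshape(-1,3)
for z in((.16,.176),(.145,.176)): print(rect(l,[.42,.17,z[0]],[.59,.29,z[1]]))
E
```

```text
(1559, array([0.5074, 0.2337, 0.1672]), array([0.5049, 0.2333]), array([0.0996, 0.0117]), 14.0, array([0.1658, 0.1672, 0.1684]))
(1584, array([0.5081, 0.2339, 0.1669]), array([0.505 , 0.2333]), array([0.0997, 0.0119]), 13.8, array([0.1656, 0.1672, 0.1684]))
```

View pics/w1.png

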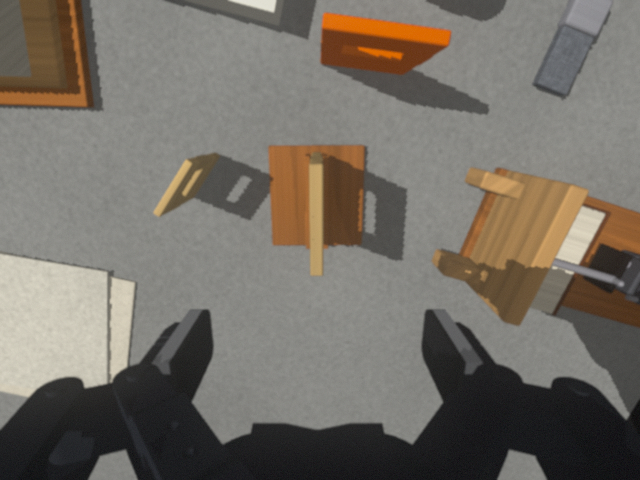

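The wrist view shows the board edge-on at (317,215), in line with the fingers. It measures 100 x 12 mm with its top at z=0.167, which matches. I'll descend and grip.

>>> {"api": "drive_tool", "payload": {"increments": [{"dx": 0,"dy": -0.0012,"dz": 0.04,"wx": 0,"wy": 0,"wz": 0,"claw": 0.085},{"dx": 0,"dy": 0,"dz": 0.04,"wx": 0,"wy": 0,"wz": 0,"claw": 0.085},{"dx": 0,"dy": 0,"dz": 0.04,"wx": 0,"wy": 0,"wz": 0,"claw": 0.085},{"dx": 0,"dy": 0,"dz": 0.03,"wx": 0,"wy": 0,"wz": 0,"claw": 0.085},{"dx": 0,"dy": 0,"dz": 0,"wx": 0,"wy": 0,"wz": 0,"claw": 0.085},{"dx": 0,"dy": 0,"dz": 0,"wx": 0,"wy": 0,"wz": 0,"claw": 0.005},{"dx": 0,"dy": 0,"dz": 0,"wx": 0,"wy": 0,"wz": 0,"claw": 0.005},{"dx": 0,"dy": 0,"dz": 0,"wx": 0,"wy": 0,"wz": 0,"claw": 0.005},{"dx": 0,"dy": 0,"dz": 0,"wx": 0,"wy": 0,"wz": 0,"claw": 0.005},{"dx": 0,"dy": 0,"dz": 0,"wx": 0,"wy": 0,"wz": 0,"claw": 0.005},{"dx": 0,"dy": 0,"dz": 0,"wx": 0,"wy": 0,"wz": 0,"claw": 0.005},{"dx": 0,"dy": 0,"dz": 0,"wx": 0,"wy": 0,"wz": 0,"claw": 0.005}], "newtons": 40}}

```text
t: 4.15
eef_pos: [0.5051, 0.2325, 0.1687]
tool_rot: [0.0, 0.993, 0.119, -0.0]
contact_force: [0.1, 0.3, 0.0]
gripper_width: 0.055
grasp_force: 0.0
```

Run:
```python
from h import *
_,a,_,_=snap("wrist"); _,b,_,_=snap("scene")
b=cv2.resize(b[140:320,380:500],None,fx=2.67,fy=2.67)
W=np.zeros((480,800,3),np.uint8); W[:360,:480]=cv2.resize(a,(480,360)); W[:b.shape[0],480:480+b.shape[1]]=b[:480,:320]
cv2.imwrite("pics/g1.png",W[:,:,::-1]); print(get_obs()["gripper_width"],get_obs()["grasp_force"])
```

```text
0.05444228162130604 0.0
```

View pics/g1.png

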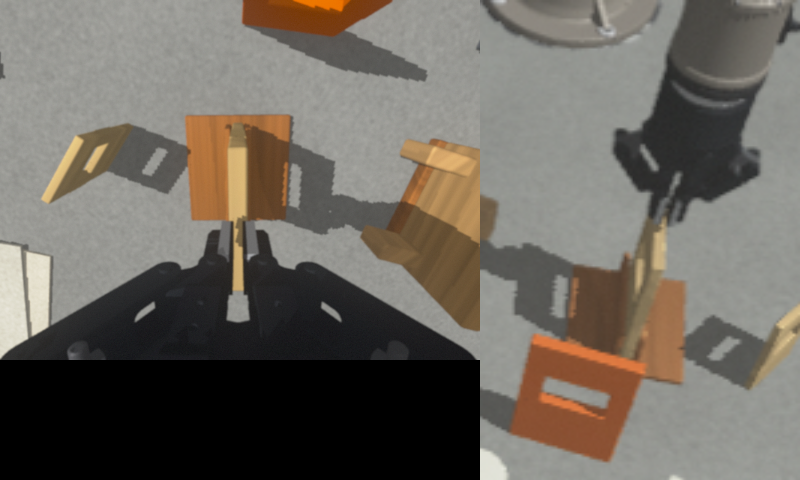

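The wrist view shows the fingers straddling the rail at (237,250) but not pressing yet. I'll command fully shut.

>>> {"api": "drive_tool", "payload": {"increments": [{"dx": 0,"dy": 0,"dz": 0,"wx": 0,"wy": 0,"wz": 0,"claw": 0},{"dx": 0,"dy": 0,"dz": 0,"wx": 0,"wy": 0,"wz": 0,"claw": 0},{"dx": 0,"dy": 0,"dz": 0,"wx": 0,"wy": 0,"wz": 0,"claw": 0},{"dx": 0,"dy": 0,"dz": 0,"wx": 0,"wy": 0,"wz": 0,"claw": 0}], "newtons": 40}}

```text
t: 4.75
eef_pos: [0.5051, 0.2325, 0.1687]
tool_rot: [-0.0, 0.993, 0.119, 0.0]
contact_force: [0.3, -0.4, 0.8]
gripper_width: 0.0
grasp_force: 0.0
```

Fully shut with no contact, so the fingertips must be above the rail. I'll measure where the tips are.

Run:
```python
from h import *
C,im,d,P=snap("wrist"); l=P.reshape(-1,3)
print("board",rect(l,[.42,.17,.15],[.59,.29,.19]))
o=get_obs(); w,x,y,z=o["tool_rot"]; R=Ro.from_quat([x,y,z,w]).as_matrix()
t=(P-o["eef_pos"])@R
for v in range(200,330,10):
    print(v,[(u,*(t[v,u]*1000).round(0).astype(int)) if d[v,u]>0 else u for u in(285,300,308,317,326,335)])
C,im,d,P=snap("scene"); l=P.reshape(-1,3)
m=(np.abs(l[:,0]-.505)<.06)&(np.abs(l[:,1]-.232)<.06)&(l[:,2]>.1)&(l[:,2]<.22)
rgb=im.reshape(-1,3).sum(1)
q=l[m&(rgb<180)]; print(len(q),np.percentile(q[:,2],[0,2,5,20]).round(3)); s=q[np.argsort(q[:,2])[:8]]; print(s.round(3))
cv2.imwrite("pics/s2.png",im[:,:,::-1])
```

```text
board (3016, array([0.5308, 0.2397, 0.1686]), array([0.5302, 0.239 ]), array([0.0478, 0.0249]), 12.3, array([0.1651, 0.1673, 0.1876]))
200 [(285, np.int64(18), np.int64(-29), np.int64(161)), (300, np.int64(26), np.int64(-14), np.int64(118)), (308, np.int64(48), np.int64(-5), np.int64(1)), (317, np.int64(48), np.int64(-1), np.int64(1)), (326, np.int64(48), np.int64(3), np.int64(1)), (335, np.int64(26), np.int64(12), np.int64(117))]
210 [(285, np.int64(9), np.int64(-29), np.int64(161)), (300, np.int64(18), np.int64(-14), np.int64(117)), (308, np.int64(43), np.int64(-5), np.int64(1)), (317, np.int64(43), np.int64(-1), np.int64(2)), (326, np.int64(43), np.int64(3), np.int64(1)), (335, np.int64(18), np.int64(12), np.int64(117))]
220 [(285, np.int64(0), np.int64(-30), np.int64(161)), (300, np.int64(10), np.int64(-14), np.int64(118)), (308, np.int64(39), np.int64(-5), np.int64(1)), (317, np.int64(39), np.int64(-1), np.int64(1)), (326, np.int64(39), np.int64(3), np.int64(2)), (335, np.int64(10), np.int64(13), np.int64(117))]
230 [(285, np.int64(-10), np.int64(-30), np.int64(162)), (300, np.i
[... 2461 characters left out ...]
), (308, np.int64(11), np.int64(-5), np.int64(-29)), (317, np.int64(11), np.int64(-1), np.int64(-30)), (326, np.int64(11), np.int64(2), np.int64(-30)), (335, np.int64(7), np.int64(6), np.int64(-22))]
320 [(285, np.int64(7), np.int64(-13), np.int64(-30)), (300, np.int64(12), np.int64(-7), np.int64(-38)), (308, np.int64(11), np.int64(-4), np.int64(-38)), (317, np.int64(11), np.int64(-1), np.int64(-37)), (326, np.int64(11), np.int64(2), np.int64(-36)), (335, np.int64(12), np.int64(5), np.int64(-38))]
30 [0.152 0.153 0.171 0.195]
[[0.468 0.218 0.152]
 [0.476 0.22  0.154]
 [0.508 0.243 0.191]
 [0.513 0.225 0.192]
 [0.512 0.224 0.193]
 [0.51  0.221 0.194]
 [0.508 0.243 0.195]
 [0.513 0.223 0.198]]
```

The closed tips are at tool z ≈ -18 mm, as seen by the wrist depth and confirmed by the scene camera (lowest finger point z≈0.19). That is about 43 mm shorter than the stated overhang. I'll use the measured tip, open, go about 44 mm lower and grip.

>>> {"api": "drive_tool", "payload": {"increments": [{"dx": 0,"dy": 0,"dz": 0,"wx": 0,"wy": 0,"wz": 0,"claw": 0.06},{"dx": 0,"dy": 0,"dz": 0,"wx": 0,"wy": 0,"wz": 0,"claw": 0.06},{"dx": 0,"dy": 0,"dz": 0,"wx": 0,"wy": 0,"wz": 0,"claw": 0.06},{"dx": 0,"dy": 0,"dz": 0,"wx": 0,"wy": 0,"wz": 0,"claw": 0.06},{"dx": 0,"dy": 0,"dz": 0.022,"wx": 0,"wy": 0,"wz": 0,"claw": 0.06},{"dx": 0,"dy": 0,"dz": 0.022,"wx": 0,"wy": 0,"wz": 0,"claw": 0.06},{"dx": 0,"dy": 0,"dz": 0,"wx": 0,"wy": 0,"wz": 0,"claw": 0.06},{"dx": 0,"dy": 0,"dz": 0,"wx": 0,"wy": 0,"wz": 0,"claw": 0},{"dx": 0,"dy": 0,"dz": 0,"wx": 0,"wy": 0,"wz": 0,"claw": 0},{"dx": 0,"dy": 0,"dz": 0,"wx": 0,"wy": 0,"wz": 0,"claw": 0},{"dx": 0,"dy": 0,"dz": 0,"wx": 0,"wy": 0,"wz": 0,"claw": 0},{"dx": 0,"dy": 0,"dz": 0,"wx": 0,"wy": 0,"wz": 0,"claw": 0},{"dx": 0,"dy": 0,"dz": 0,"wx": 0,"wy": 0,"wz": 0,"claw": 0},{"dx": 0,"dy": 0,"dz": 0,"wx": 0,"wy": 0,"wz": 0,"claw": 0}], "newtons": 40}}

```text
t: 6.6
eef_pos: [0.5057, 0.2329, 0.1256]
tool_rot: [-0.0, 0.993, 0.119, 0.001]
contact_force: [-0.0, 0.1, 6.4]
gripper_width: 0.132
grasp_force: 40.3
```

Gripped at 11.3 mm with 40 N. I'll lift, turn to the clamp's yaw, carry it over the gap and check.

>>> {"api": "drive_tool", "payload": {"increments": [{"dx": 0,"dy": 0,"dz": -0.02,"wx": 0,"wy": 0,"wz": 0,"claw": 0},{"dx": 0,"dy": 0,"dz": -0.035,"wx": 0,"wy": 0,"wz": 0,"claw": 0},{"dx": 0,"dy": 0,"dz": -0.04,"wx": 0,"wy": 0,"wz": 0,"claw": 0},{"dx": 0,"dy": 0,"dz": -0.04,"wx": 0,"wy": 0,"wz": 0,"claw": 0},{"dx": 0,"dy": 0,"dz": -0.04,"wx": 0,"wy": 0,"wz": 0,"claw": 0},{"dx": 0,"dy": 0,"dz": 0,"wx": 0,"wy": 0,"wz": 8.2,"claw": 0},{"dx": 0,"dy": 0,"dz": 0,"wx": 0,"wy": 0,"wz": 8.2,"claw": 0},{"dx": 0.0029,"dy": 0.048,"dz": 0,"wx": 0,"wy": 0,"wz": 0,"claw": 0},{"dx": 0.0029,"dy": 0.048,"dz": 0,"wx": 0,"wy": 0,"wz": 0,"claw": 0},{"dx": 0.0029,"dy": 0.048,"dz": 0,"wx": 0,"wy": 0,"wz": 0,"claw": 0},{"dx": 0.0029,"dy": 0.048,"dz": 0,"wx": 0,"wy": 0,"wz": 0,"claw": 0},{"dx": 0.0029,"dy": 0.048,"dz": 0,"wx": 0,"wy": 0,"wz": 0,"claw": 0},{"dx": 0.0029,"dy": 0.048,"dz": 0,"wx": 0,"wy": 0,"wz": 0,"claw": 0},{"dx": 0.0029,"dy": 0.048,"dz": 0,"wx": 0,"wy": 0,"wz": 0,"claw": 0},{"dx": 0,"dy": 0,"dz": 0,"wx": 0,"wy": 0,"wz": 0,"claw": 0}], "newtons": 40}}

```text
t: 8.48
eef_pos: [0.5083, -0.1088, 0.3001]
tool_rot: [0.001, 1.0, -0.028, -0.0]
contact_force: [-0.9, -1.2, -0.8]
gripper_width: 0.136
grasp_force: 39.5
```

```bash
cat >> h.py <<'E'
O=np.array([.510,-.0952]); TH=np.radians(-2.8); CX=np.array([np.cos(TH),np.sin(TH)]); CY=np.array([-CX[1],CX[0]])
def clampf(P):
    l=P.reshape(-1,3); return np.c_[(l[:,:2]-O)@CX,(l[:,:2]-O)@CY,l[:,2]]
E
python3 - <<'E'
from h import *
o=get_obs(); print(o["eef_pos"],clampf(np.array(o["eef_pos"]))*1000, o["tool_rot"],o["grasp_force"],o["gripper_width"])
for n in("wrist","top","scene"):
    C,im,d,P=snap(n,n+"3"); l=clampf(P)
    print(n,rect(l,[-.08,-.05,.30],[.08,.04,.345]), rect(l,[-.02,.0,.125],[.02,.03,.155]))
    wood=(im[:,:,0].astype(int)-im[:,:,2]>35).reshape(-1)
    print("  wood",rect(l[wood],[-.08,-.05,.165],[.08,.04,.345]))
E
```

```text
[ 0.50828699 -0.10876795  0.30013712] [[ -1.04817008 -13.63542696 300.13712269]] [ 6.33504294e-04  9.99611995e-01 -2.78459603e-02 -2.47939170e-04] 39.520445466041565 0.13572171331431024
wrist (9766, array([ 0.0129, -0.0127,  0.3383]), array([ 0.0062, -0.0123]), array([0.0819, 0.0366]), 17.7, array([0.3209, 0.3415, 0.3428])) (148, array([0.0008, 0.0224, 0.139 ]), array([0.0002, 0.0225]), array([0.007 , 0.0144]), 0.8, array([0.1335, 0.1371, 0.1475]))
  wood (8154, array([ 0.0169, -0.0127,  0.3337]), array([ 0.0065, -0.012 ]), array([0.0133, 0.0833]), 89.4, array([0.2791, 0.3416, 0.3427]))
top 0 0
  wood 0
scene (320, array([ 0.0192, -0.0041,  0.3278]), array([-0.0007, -0.007 ]), array([0.0387, 0.0963]), 72.4, array([0.3034, 0.3295, 0.3443])) (20, array([-0.0004,  0.022 ,  0.1405]), array([0.0007, 0.0221]), array([0.0076, 0.0123]), 16.4, array([0.1326, 0.1394, 0.1498]))
  wood (784, array([ 0.0104, -0.0041,  0.263 ]), array([-0.0013, -0.0069]), array([0.0327, 0.1   ]), 78.0, array([0.1973, 0.2576, 0.3427]))
```

View pics/scene3.png

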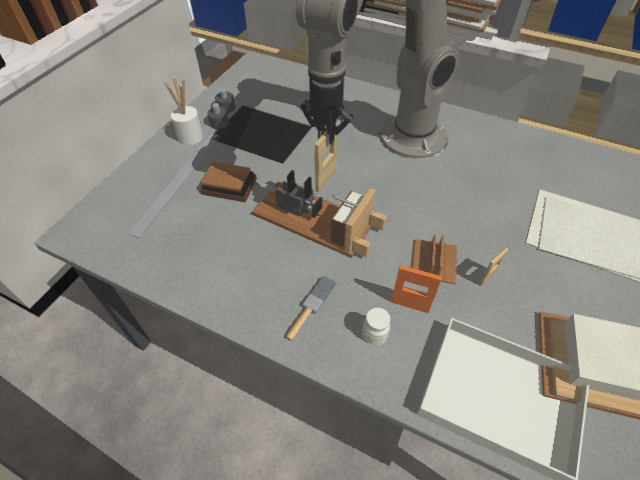

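The board hangs upright from the gripper above the gap at (325,160). Its top is at z=0.3415 and it is parallel to the clamp. I'll lower it into the gap.

>>> {"api": "drive_tool", "payload": {"increments": [{"dx": -0.001,"dy": -0.0015,"dz": 0.035,"wx": 0,"wy": 0,"wz": 0,"claw": 0},{"dx": 0,"dy": -0.0015,"dz": 0.035,"wx": 0,"wy": 0,"wz": 0,"claw": 0},{"dx": 0,"dy": 0,"dz": 0.035,"wx": 0,"wy": 0,"wz": 0,"claw": 0},{"dx": 0,"dy": 0,"dz": 0.033,"wx": 0,"wy": 0,"wz": 0,"claw": 0},{"dx": 0,"dy": 0,"dz": 0,"wx": 0,"wy": 0,"wz": 0,"claw": 0}]}}

```text
t: 9.25
eef_pos: [0.5065, -0.0993, 0.16]
tool_rot: [-0.001, 1.0, -0.023, -0.002]
contact_force: [0.1, 0.5, -0.3]
gripper_width: 0.133
grasp_force: 39.5
```

Run:
```python
from h import *
o=get_obs(); print(clampf(np.array(o["eef_pos"]))*1000, o["contact_force"])
for n in("wrist","scene"):
    C,im,d,P=snap(n,n+"4"); l=clampf(P)
    print(n,"top",rect(l,[-.08,-.05,.195],[.08,.04,.215]),"hook", rect(l,[-.02,.005,.125],[.02,.07,.155]))
    m=np.abs(l[:,0])<.008; m&=(l[:,2]>.128)&(l[:,2]<.155)&(l[:,1]>.0)&(l[:,1]<.07)
    if m.sum()>3: print(np.percentile(l[m],[1,50,99],axis=0).round(4), "tipz y", np.percentile(l[m&(l[:,2]>.143)],[2,98],axis=0).round(4))
```

```text
[[ -3.25905331  -4.23878291 160.04015112]] [ 0.05756239  0.48684883 -0.29557818]
wrist top (9427, array([ 0.0081, -0.0033,  0.2027]), array([ 0.0039, -0.0033]), array([0.0785, 0.0481]), 28.0, array([0.199 , 0.2018, 0.2107])) hook (1606, array([0.0009, 0.0418, 0.1371]), array([0.0003, 0.0427]), array([0.008 , 0.0546]), 0.6, array([0.1335, 0.1368, 0.1458]))
[[-0.0034  0.0164  0.1325]
 [ 0.0013  0.0417  0.1368]
 [ 0.0038  0.0694  0.1474]] tipz y [[-0.0023  0.0166  0.1437]
 [ 0.0028  0.0219  0.1482]]
scene top (161, array([ 0.014 , -0.0022,  0.2045]), array([-0.0018, -0.0028]), array([0.0371, 0.0985]), 73.5, array([0.1967, 0.2049, 0.2123])) hook (62, array([1.000e-04, 4.120e-02, 1.393e-01]), array([-0.0001,  0.043 ]), array([0.0086, 0.0536]), 0.3, array([0.1345, 0.1392, 0.1469]))
[[-0.0043  0.0162  0.133 ]
 [ 0.0003  0.0404  0.1392]
 [ 0.0043  0.0691  0.1513]] tipz y [[-0.0016  0.0184  0.1434]
 [-0.0003  0.0211  0.1518]]
```

>>> {"api": "drive_tool", "payload": {"increments": [{"dx": 0.002,"dy": -0.011,"dz": 0,"wx": 0,"wy": 0,"wz": 0.3,"claw": 0},{"dx": 0,"dy": -0.011,"dz": 0,"wx": 0,"wy": 0,"wz": 0,"claw": 0},{"dx": 0,"dy": -0.011,"dz": 0,"wx": 0,"wy": 0,"wz": 0,"claw": 0},{"dx": 0,"dy": 0,"dz": 0,"wx": 0,"wy": 0,"wz": 0,"claw": 0}]}}

```text
t: 9.85
eef_pos: [0.5122, -0.0667, 0.162]
tool_rot: [-0.0, 1.0, -0.026, 0.0]
contact_force: [-0.3, -1.2, -2.0]
gripper_width: 0.134
grasp_force: 39.5
```

Run:
```python
from h import *
o=get_obs(); print(clampf(np.array(o["eef_pos"]))*1000, o["contact_force"],o["tool_rot"])
C,im,d,P=snap("wrist","w5"); l=clampf(P)
m=(l[:,0]>.02)&(l[:,0]<.06)&(np.abs(l[:,1]-.03)<.02)&(l[:,2]>.19)&(l[:,2]<.212)
print("top",m.sum(),np.percentile(l[m],[2,50,98],axis=0).round(4))
C,im,d,P=snap("scene","s5"); l=clampf(P)
print(rect(l,[-.08,-.0,.19],[.08,.06,.215]))
```

```text
[[  0.81138592  28.5868281  162.02205023]] [-0.2921972  -1.17420821 -2.00462422] [-1.67568929e-04  9.99672645e-01 -2.55834654e-02  2.45598840e-04]
top 3268 [[0.0208 0.0237 0.1934]
 [0.0371 0.0295 0.2035]
 [0.0496 0.0351 0.2048]]
(181, array([0.0155, 0.0306, 0.2032]), array([0.0003, 0.0303]), array([0.0393, 0.0977]), 70.2, array([0.1919, 0.2048, 0.2125]))
```

>>> {"api": "drive_tool", "payload": {"increments": [{"dx": 0,"dy": -0.0015,"dz": 0,"wx": 0,"wy": 0,"wz": 0,"claw": 0},{"dx": 0,"dy": 0,"dz": 0.006,"wx": 0,"wy": 0,"wz": 0,"claw": 0},{"dx": 0,"dy": 0,"dz": 0.006,"wx": 0,"wy": 0,"wz": 0,"claw": 0},{"dx": 0,"dy": 0,"dz": 0.005,"wx": 0,"wy": 0,"wz": 0,"claw": 0},{"dx": 0,"dy": 0,"dz": 0,"wx": 0,"wy": 0,"wz": 0,"claw": 0}]}}

```text
t: 10.58
eef_pos: [0.5117, -0.0668, 0.1441]
tool_rot: [-0.0, 1.0, -0.027, -0.001]
contact_force: [-0.7, -0.2, -1.2]
gripper_width: 0.138
grasp_force: 39.5
```

Run:
```python
from h import *
o=get_obs(); print(clampf(np.array(o["eef_pos"]))*1000, o["contact_force"],o["tool_rot"])
C,im,d,P=snap("wrist"); l=clampf(P)
m=(l[:,0]>.02)&(l[:,0]<.06)&(np.abs(l[:,1]-.03)<.02)&(l[:,2]>.17)&(l[:,2]<.2)
print("top",m.sum(),np.percentile(l[m],[2,50,98],axis=0).round(4))
cv2.imwrite("pics/w6.png",im[:,:,::-1])
```

```text
[[  0.28281632  28.4867955  144.07663598]] [-0.70134097 -0.23748999 -1.22675769] [-6.12545506e-05  9.99641174e-01 -2.67800338e-02 -5.90881432e-04]
top 3267 [[0.0208 0.0236 0.1738]
 [0.0369 0.0293 0.1855]
 [0.0491 0.035  0.1869]]
```

View pics/w6.png

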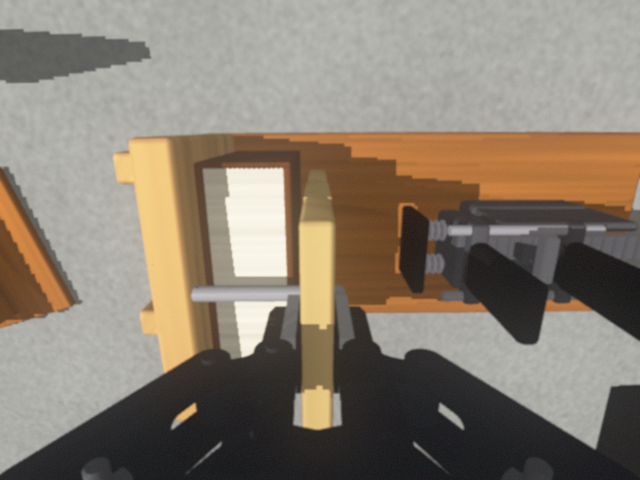

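The wrist view shows the bar (200–300,293) passing into the board's slot, with the board parallel to the book. I'll nudge it 2 mm towards the book and lower onto the bar.

>>> {"api": "drive_tool", "payload": {"increments": [{"dx": 0,"dy": -0.002,"dz": 0,"wx": 0,"wy": 0,"wz": 0,"claw": 0},{"dx": 0,"dy": 0,"dz": 0.0015,"wx": 0,"wy": 0,"wz": 0,"claw": 0},{"dx": 0,"dy": 0,"dz": 0.001,"wx": 0,"wy": 0,"wz": 0,"claw": 0},{"dx": 0,"dy": 0,"dz": 0,"wx": 0,"wy": 0,"wz": 0,"claw": 0}]}}

```text
t: 11.12
eef_pos: [0.5122, -0.0648, 0.1422]
tool_rot: [0.0, 1.0, -0.027, -0.0]
contact_force: [-0.2, -0.3, -0.8]
gripper_width: 0.131
grasp_force: 39.5
```

>>> {"api": "drive_tool", "payload": {"increments": [{"dx": 0,"dy": 0,"dz": 0.001,"wx": 0,"wy": 0,"wz": 0,"claw": 0},{"dx": 0,"dy": 0,"dz": 0,"wx": 0,"wy": 0,"wz": 0,"claw": 0},{"dx": 0,"dy": 0,"dz": 0,"wx": 0,"wy": 0,"wz": 0,"claw": 0}]}}

```text
t: 11.5
eef_pos: [0.5123, -0.0648, 0.1414]
tool_rot: [0.0, 1.0, -0.027, 0.0]
contact_force: [-1.7, -0.2, 2.0]
gripper_width: 0.133
grasp_force: 40.2
```

Contact with the bar felt. I'll release, retreat upwards and look.

>>> {"api": "drive_tool", "payload": {"increments": [{"dx": 0,"dy": 0,"dz": 0,"wx": 0,"wy": 0,"wz": 0,"claw": 0.02},{"dx": 0,"dy": 0,"dz": 0,"wx": 0,"wy": 0,"wz": 0,"claw": 0.04},{"dx": 0,"dy": 0,"dz": 0,"wx": 0,"wy": 0,"wz": 0,"claw": 0.04},{"dx": 0,"dy": 0,"dz": 0,"wx": 0,"wy": 0,"wz": 0,"claw": 0.04},{"dx": 0,"dy": 0,"dz": 0,"wx": 0,"wy": 0,"wz": 0,"claw": 0.04},{"dx": 0,"dy": 0,"dz": -0.03,"wx": 0,"wy": 0,"wz": 0,"claw": 0.04},{"dx": 0,"dy": 0,"dz": -0.04,"wx": 0,"wy": 0,"wz": 0,"claw": 0.084},{"dx": 0,"dy": 0,"dz": -0.04,"wx": 0,"wy": 0,"wz": 0,"claw": 0.084},{"dx": 0,"dy": 0.031,"dz": 0,"wx": 0,"wy": 0,"wz": 0,"claw": 0.084},{"dx": 0,"dy": 0.031,"dz": 0,"wx": 0,"wy": 0,"wz": 0,"claw": 0.084},{"dx": 0,"dy": 0.031,"dz": 0,"wx": 0,"wy": 0,"wz": 0,"claw": 0.084},{"dx": 0,"dy": 0.031,"dz": 0,"wx": 0,"wy": 0,"wz": 0,"claw": 0.084},{"dx": 0,"dy": 0,"dz": 0,"wx": 0,"wy": 0,"wz": 0,"claw": 0.084},{"dx": 0,"dy": 0,"dz": 0,"wx": 0,"wy": 0,"wz": 0,"claw": 0.084}]}}

```text
t: 13.25
eef_pos: [0.5056, -0.1878, 0.2511]
tool_rot: [-0.0, 1.0, -0.027, -0.0]
contact_force: [-0.2, 0.2, 0.0]
gripper_width: 0.987
grasp_force: 0.0
```

Run:
```python
from h import *
o=get_obs(); print(clampf(np.array(o["eef_pos"]))*1000, o["contact_force"],o["tool_rot"],o["gripper_width"])
C,im,d,P=snap("wrist"); l=clampf(P)
m=(np.abs(l[:,0])<.06)&(np.abs(l[:,1]-.03)<.02)&(l[:,2]>.175)&(l[:,2]<.2)
print("top",m.sum(),np.percentile(l[m],[2,50,98],axis=0).round(4))
print("plates",rect(l,[-.04,-.15,.152],[.04,-.04,.172]))
m=(np.abs(l[:,0])<.022)&(l[:,1]>-.045)&(l[:,1]<0)&(l[:,2]>.05)&(l[:,2]<.088); print("pad",np.percentile(l[m],[2,50,98],axis=0).round(4))
W=np.zeros((480,800,3),np.uint8); W[:360,:480]=cv2.resize(im,(480,360))
_,b,_,_=snap("scene"); b=cv2.resize(b[150:290,240:400],None,fx=2,fy=2); W[:280,480:]=b
cv2.imwrite("pics/w7.png",W[:,:,::-1])
# tips in tool frame
w,x,y,z=o["tool_rot"]; R=Ro.from_quat([x,y,z,w]).as_matrix(); t=((P-o["eef_pos"])@R).reshape(-1,3)
m=(np.abs(t[:,0])<.014)&(np.abs(t[:,1])<.065)&(t[:,2]<.03)&(t[:,2]>-.08); print("tips",np.percentile(t[m],[1,50,99],axis=0).round(4))
```

```text
[[ 1.58595032e-01 -9.26954650e+01  2.51123249e+02]] [-0.18588175  0.20497906  0.02857469] [-2.92837648e-04  9.99647582e-01 -2.65447894e-02 -1.45061177e-05] 0.9874907406055231
top 3324 [[-0.0472  0.025   0.1757]
 [ 0.0054  0.029   0.183 ]
 [ 0.0481  0.0366  0.1846]]
plates (1149, array([ 0.0011, -0.0926,  0.1585]), array([ 0.0002, -0.0926]), array([0.0296, 0.0661]), 0.2, array([0.1556, 0.1588, 0.1602]))
pad [[-0.0208 -0.0439  0.0535]
 [-0.     -0.0388  0.0821]
 [ 0.0211 -0.0321  0.0845]]
tips [[-0.0107 -0.0637 -0.0799]
 [ 0.0069  0.0389 -0.0716]
 [ 0.0134  0.0637 -0.0275]]
```

View pics/w7.png

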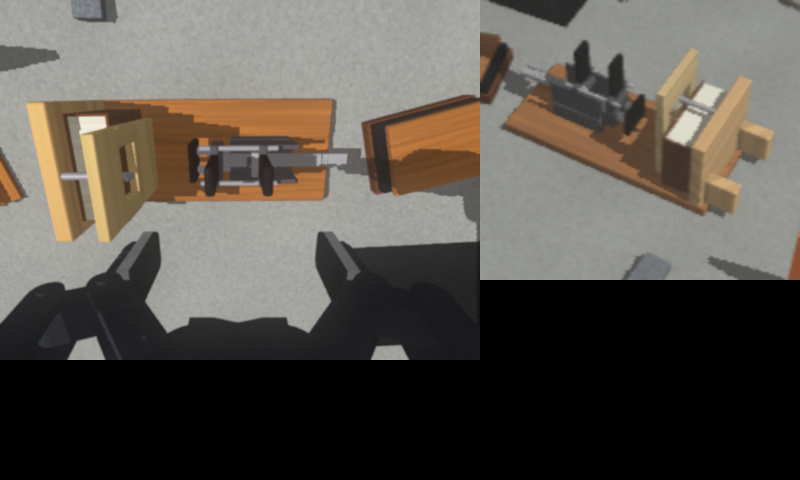

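The board hangs on the hook (bar tip visible in the slot at (128,175)). The grip plates sit centred under the hand, 66 mm over their backs. I'll descend around the grip.

>>> {"api": "drive_tool", "payload": {"increments": [{"dx": 0,"dy": 0,"dz": 0.04,"wx": 0,"wy": 0,"wz": 0,"claw": 0.085},{"dx": 0,"dy": 0,"dz": 0.04,"wx": 0,"wy": 0,"wz": 0,"claw": 0.085},{"dx": 0,"dy": 0,"dz": 0.04,"wx": 0,"wy": 0,"wz": 0,"claw": 0.085},{"dx": 0,"dy": 0,"dz": 0.028,"wx": 0,"wy": 0,"wz": 0,"claw": 0.085},{"dx": 0,"dy": 0,"dz": 0,"wx": 0,"wy": 0,"wz": 0,"claw": 0.085},{"dx": 0,"dy": 0,"dz": 0,"wx": 0,"wy": 0,"wz": 0,"claw": 0.075},{"dx": 0,"dy": 0,"dz": 0,"wx": 0,"wy": 0,"wz": 0,"claw": 0.07},{"dx": 0,"dy": 0,"dz": 0,"wx": 0,"wy": 0,"wz": 0,"claw": 0.07},{"dx": 0,"dy": 0,"dz": 0,"wx": 0,"wy": 0,"wz": 0,"claw": 0.07}], "newtons": 30}}

```text
t: 14.48
eef_pos: [0.5058, -0.1887, 0.1038]
tool_rot: [0.0, 1.0, -0.027, 0.0]
contact_force: [0.3, 0.2, -0.1]
gripper_width: 0.823
grasp_force: 0.0
```

```bash
cat >> h.py <<'E'
def jaw():
    o=get_obs(); print("w",round(o["gripper_width"]*85.4,1),"gf",round(float(o["grasp_force"]),1),"tcp",(clampf(np.array(o["eef_pos"]))*1000).round(1),np.round(o["contact_force"],1))
    for n in("wrist","top","scene"):
        C,im,d,P=snap(n); l=clampf(P)*1000; dark=(im.sum(2)<170).ravel()
        a=(np.abs(l[:,0])<26)&(l[:,1]>-50)&(l[:,1]<45)&(l[:,2]>70)&(l[:,2]<92)&dark
        b=(np.abs(l[:,0])<12)&(l[:,1]>-250)&(l[:,1]<-160)&(l[:,2]>35)&(l[:,2]<100)
        q=l[a&(l[:,2]>78)]
        print(n,"pad",len(q),np.percentile(q[:,1],[3,50,97]).round(1) if len(q)>5 else "","bar end",b.sum(),np.percentile(l[b][:,1],[1,4]).round(1) if b.sum()>5 else "")
    return im
E
python3 - <<'E'
from h import *
jaw()
E
```

```text
w 70.2 gf 0.0 tcp [[  0.4 -93.6 103.8]] [ 0.3  0.2 -0.1]
wrist pad 1197 [-39.7 -36.4  42.3] bar end 3721 [-229.3 -227.3]
top pad 49 [-41.2 -36.6 -34.2] bar end 0 
scene pad 41 [-38.8 -34.2 -31.3] bar end 108 [-229.6 -229.1]
```

>>> {"api": "drive_tool", "payload": {"increments": [{"dx": 0,"dy": 0,"dz": 0,"wx": 0,"wy": 0,"wz": 0,"claw": 0.066},{"dx": 0,"dy": 0,"dz": 0,"wx": 0,"wy": 0,"wz": 0,"claw": 0.063},{"dx": 0,"dy": 0,"dz": 0,"wx": 0,"wy": 0,"wz": 0,"claw": 0.06},{"dx": 0,"dy": 0,"dz": 0,"wx": 0,"wy": 0,"wz": 0,"claw": 0.057},{"dx": 0,"dy": 0,"dz": 0,"wx": 0,"wy": 0,"wz": 0,"claw": 0.054},{"dx": 0,"dy": 0,"dz": 0,"wx": 0,"wy": 0,"wz": 0,"claw": 0.051},{"dx": 0,"dy": 0,"dz": 0,"wx": 0,"wy": 0,"wz": 0,"claw": 0.048},{"dx": 0,"dy": 0,"dz": 0,"wx": 0,"wy": 0,"wz": 0,"claw": 0.045},{"dx": 0,"dy": 0,"dz": 0,"wx": 0,"wy": 0,"wz": 0,"claw": 0.042},{"dx": 0,"dy": 0,"dz": 0,"wx": 0,"wy": 0,"wz": 0,"claw": 0.04},{"dx": 0,"dy": 0,"dz": 0,"wx": 0,"wy": 0,"wz": 0,"claw": 0.04},{"dx": 0,"dy": 0,"dz": 0,"wx": 0,"wy": 0,"wz": 0,"claw": 0.04}], "newtons": 30}}

```text
t: 16.12
eef_pos: [0.5069, -0.1887, 0.1052]
tool_rot: [0.001, 1.0, -0.027, 0.001]
contact_force: [-2.9, 0.2, 14.7]
gripper_width: 0.464
grasp_force: 9.2
```

Run:
```python
from h import *
jaw()
```

```text
w 39.7 gf 9.2 tcp [[  1.5 -93.5 105.2]] [-2.9  0.2 14.7]
wrist pad 1509 [-22.2 -19.4  42.3] bar end 2756 [-212.2 -210.6]
top pad 102 [-48.1 -21.5 -17. ] bar end 0 
scene pad 63 [-47.5 -18.6 -13.4] bar end 75 [-212.  -210.1]
```

Stroke 1 moved the jaw about 17 mm (bar end -228 to -211). I'll do two more full strokes.

>>> {"api": "drive_tool", "payload": {"increments": [{"dx": 0,"dy": 0,"dz": 0,"wx": 0,"wy": 0,"wz": 0,"claw": 0.07},{"dx": 0,"dy": 0,"dz": 0,"wx": 0,"wy": 0,"wz": 0,"claw": 0.07},{"dx": 0,"dy": 0,"dz": 0,"wx": 0,"wy": 0,"wz": 0,"claw": 0.07},{"dx": 0,"dy": 0,"dz": 0,"wx": 0,"wy": 0,"wz": 0,"claw": 0.07},{"dx": 0,"dy": 0,"dz": 0,"wx": 0,"wy": 0,"wz": 0,"claw": 0.07},{"dx": 0,"dy": 0,"dz": 0,"wx": 0,"wy": 0,"wz": 0,"claw": 0.07},{"dx": 0,"dy": 0,"dz": 0,"wx": 0,"wy": 0,"wz": 0,"claw": 0.067},{"dx": 0,"dy": 0,"dz": 0,"wx": 0,"wy": 0,"wz": 0,"claw": 0.064},{"dx": 0,"dy": 0,"dz": 0,"wx": 0,"wy": 0,"wz": 0,"claw": 0.061},{"dx": 0,"dy": 0,"dz": 0,"wx": 0,"wy": 0,"wz": 0,"claw": 0.058},{"dx": 0,"dy": 0,"dz": 0,"wx": 0,"wy": 0,"wz": 0,"claw": 0.055},{"dx": 0,"dy": 0,"dz": 0,"wx": 0,"wy": 0,"wz": 0,"claw": 0.052},{"dx": 0,"dy": 0,"dz": 0,"wx": 0,"wy": 0,"wz": 0,"claw": 0.049},{"dx": 0,"dy": 0,"dz": 0,"wx": 0,"wy": 0,"wz": 0,"claw": 0.046},{"dx": 0,"dy": 0,"dz": 0,"wx": 0,"wy": 0,"wz": 0,"claw": 0.043},{"dx": 0,"dy": 0,"dz": 0,"wx": 0,"wy": 0,"wz": 0,"claw": 0.04},{"dx": 0,"dy": 0,"dz": 0,"wx": 0,"wy": 0,"wz": 0,"claw": 0.04},{"dx": 0,"dy": 0,"dz": 0,"wx": 0,"wy": 0,"wz": 0,"claw": 0.04}], "newtons": 30}}

```text
t: 18.52
eef_pos: [0.5069, -0.1887, 0.1052]
tool_rot: [0.001, 1.0, -0.027, 0.001]
contact_force: [-3.6, 0.9, 14.7]
gripper_width: 0.476
grasp_force: 9.2
```

>>> {"api": "drive_tool", "payload": {"increments": [{"dx": 0,"dy": 0,"dz": 0,"wx": 0,"wy": 0,"wz": 0,"claw": 0.07},{"dx": 0,"dy": 0,"dz": 0,"wx": 0,"wy": 0,"wz": 0,"claw": 0.07},{"dx": 0,"dy": 0,"dz": 0,"wx": 0,"wy": 0,"wz": 0,"claw": 0.07},{"dx": 0,"dy": 0,"dz": 0,"wx": 0,"wy": 0,"wz": 0,"claw": 0.07},{"dx": 0,"dy": 0,"dz": 0,"wx": 0,"wy": 0,"wz": 0,"claw": 0.07},{"dx": 0,"dy": 0,"dz": 0,"wx": 0,"wy": 0,"wz": 0,"claw": 0.07},{"dx": 0,"dy": 0,"dz": 0,"wx": 0,"wy": 0,"wz": 0,"claw": 0.067},{"dx": 0,"dy": 0,"dz": 0,"wx": 0,"wy": 0,"wz": 0,"claw": 0.064},{"dx": 0,"dy": 0,"dz": 0,"wx": 0,"wy": 0,"wz": 0,"claw": 0.061},{"dx": 0,"dy": 0,"dz": 0,"wx": 0,"wy": 0,"wz": 0,"claw": 0.058},{"dx": 0,"dy": 0,"dz": 0,"wx": 0,"wy": 0,"wz": 0,"claw": 0.055},{"dx": 0,"dy": 0,"dz": 0,"wx": 0,"wy": 0,"wz": 0,"claw": 0.052},{"dx": 0,"dy": 0,"dz": 0,"wx": 0,"wy": 0,"wz": 0,"claw": 0.049},{"dx": 0,"dy": 0,"dz": 0,"wx": 0,"wy": 0,"wz": 0,"claw": 0.046},{"dx": 0,"dy": 0,"dz": 0,"wx": 0,"wy": 0,"wz": 0,"claw": 0.043},{"dx": 0,"dy": 0,"dz": 0,"wx": 0,"wy": 0,"wz": 0,"claw": 0.04},{"dx": 0,"dy": 0,"dz": 0,"wx": 0,"wy": 0,"wz": 0,"claw": 0.04},{"dx": 0,"dy": 0,"dz": 0,"wx": 0,"wy": 0,"wz": 0,"claw": 0.04}], "newtons": 30}}

```text
t: 20.78
eef_pos: [0.5069, -0.1887, 0.1052]
tool_rot: [0.001, 1.0, -0.027, 0.001]
contact_force: [-3.5, 0.3, 14.7]
gripper_width: 0.473
grasp_force: 9.2
```

Run:
```python
from h import *
jaw()
```

```text
w 40.4 gf 9.2 tcp [[  1.5 -93.6 105.2]] [-3.5  0.3 14.7]
wrist pad 1310 [ 9.4 11.2 42.3] bar end 1065 [-180.7 -180.1]
top pad 214 [-25.3 -14.1  14.5] bar end 0 
scene pad 30 [-20.7 -15.1  16.5] bar end 17 [-182.4 -181.7]
```

Jaw is at about 49 mm, with the pad about 12 mm short of contact. Stroke 4 next.

>>> {"api": "drive_tool", "payload": {"increments": [{"dx": 0,"dy": 0,"dz": 0,"wx": 0,"wy": 0,"wz": 0,"claw": 0.07},{"dx": 0,"dy": 0,"dz": 0,"wx": 0,"wy": 0,"wz": 0,"claw": 0.07},{"dx": 0,"dy": 0,"dz": 0,"wx": 0,"wy": 0,"wz": 0,"claw": 0.07},{"dx": 0,"dy": 0,"dz": 0,"wx": 0,"wy": 0,"wz": 0,"claw": 0.07},{"dx": 0,"dy": 0,"dz": 0,"wx": 0,"wy": 0,"wz": 0,"claw": 0.07},{"dx": 0,"dy": 0,"dz": 0,"wx": 0,"wy": 0,"wz": 0,"claw": 0.07},{"dx": 0,"dy": 0,"dz": 0,"wx": 0,"wy": 0,"wz": 0,"claw": 0.067},{"dx": 0,"dy": 0,"dz": 0,"wx": 0,"wy": 0,"wz": 0,"claw": 0.064},{"dx": 0,"dy": 0,"dz": 0,"wx": 0,"wy": 0,"wz": 0,"claw": 0.061},{"dx": 0,"dy": 0,"dz": 0,"wx": 0,"wy": 0,"wz": 0,"claw": 0.058},{"dx": 0,"dy": 0,"dz": 0,"wx": 0,"wy": 0,"wz": 0,"claw": 0.055},{"dx": 0,"dy": 0,"dz": 0,"wx": 0,"wy": 0,"wz": 0,"claw": 0.052},{"dx": 0,"dy": 0,"dz": 0,"wx": 0,"wy": 0,"wz": 0,"claw": 0.049},{"dx": 0,"dy": 0,"dz": 0,"wx": 0,"wy": 0,"wz": 0,"claw": 0.046},{"dx": 0,"dy": 0,"dz": 0,"wx": 0,"wy": 0,"wz": 0,"claw": 0.043},{"dx": 0,"dy": 0,"dz": 0,"wx": 0,"wy": 0,"wz": 0,"claw": 0.0415},{"dx": 0,"dy": 0,"dz": 0,"wx": 0,"wy": 0,"wz": 0,"claw": 0.04},{"dx": 0,"dy": 0,"dz": 0,"wx": 0,"wy": 0,"wz": 0,"claw": 0.04},{"dx": 0,"dy": 0,"dz": 0,"wx": 0,"wy": 0,"wz": 0,"claw": 0.04}], "newtons": 30}}

```text
t: 23.3
eef_pos: [0.5068, -0.1888, 0.1056]
tool_rot: [0.001, 1.0, -0.027, 0.001]
contact_force: [-5.1, 1.1, 19.9]
gripper_width: 0.473
grasp_force: 12.1
```

Run:
```python
from h import *
im=jaw()
C,w,d,P=snap("wrist"); W=np.zeros((480,800,3),np.uint8); W[:360,:480]=cv2.resize(w,(480,360)); W[:280,480:]=cv2.resize(im[150:290,240:400],None,fx=2,fy=2)
cv2.imwrite("pics/w8.png",W[:,:,::-1])
```

```text
w 40.4 gf 12.1 tcp [[  1.4 -93.6 105.6]] [-5.1  1.1 19.9]
wrist pad 1543 [21.4 23.5 28.1] bar end 252 [-165.1 -164.9]
top pad 166 [-9.7 -0.8 22.6] bar end 0 
scene pad 2  bar end 3
```

View pics/w8.png

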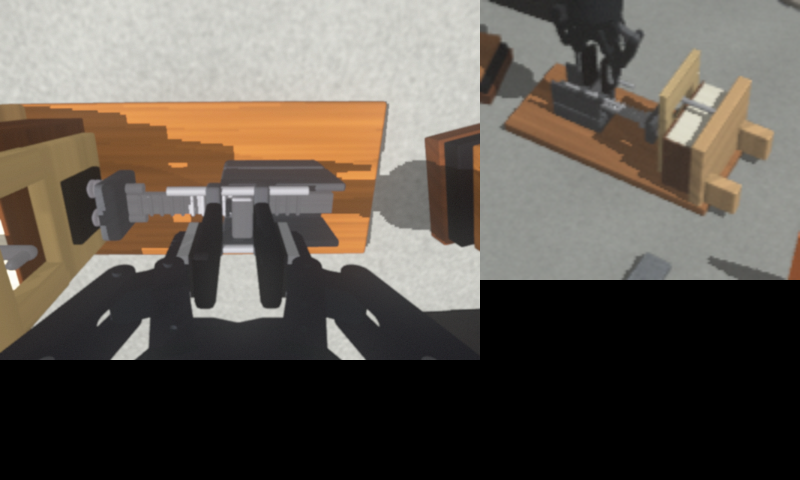

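The view shows the pad in contact with the board at (85,205), and the jaw head with its springs at (118,205). Grip force rose 9.2→12.1 N, so the pad is pushed back about 4 mm. I'll reopen for the last partial stroke and record the jaw-head position for reference.

```bash
cat >> h.py <<'E'
def head():
    o=get_obs(); C,im,d,P=snap("wrist"); l=clampf(P).reshape(480,640,3)*1000
    print("w",round(o["gripper_width"]*85.4,1),"gf",round(float(o["grasp_force"]),2))
    m=(np.abs(l[...,0])<26)&(l[...,2]>70)&(l[...,2]<92)
    h,e=np.histogram(l[m][:,1],bins=np.arange(-30,32,2)); print(dict(zip(e[:-1].astype(int).tolist(),h.tolist())))
    f=m&(l[...,1]>-12)&(l[...,1]<14); f&=(np.abs(im.astype(int).max(2)-im.min(2))<25)
    print("bar end",np.percentile(l[(np.abs(l[...,0])<12)&(l[...,1]>-200)&(l[...,1]<-140)&(l[...,2]>45)&(l[...,2]<90)][:,1],[1,4]).round(1))
    f=m&(l[...,2]>78); pf=l[f&(l[...,1]>18)&(im.sum(2)<170)]; print("pad top",len(pf),np.percentile(pf[:,1],[3,50,97]).round(1))
E
python3 - <<'E'
from h import *
head()
E
```

```text
w 40.3 gf 12.05
{-30: 0, -28: 4, -26: 0, -24: 0, -22: 0, -20: 1, -18: 0, -16: 0, -14: 0, -12: 0, -10: 0, -8: 911, -6: 369, -4: 303, -2: 316, 0: 305, 2: 306, 4: 240, 6: 65, 8: 0, 10: 0, 12: 0, 14: 0, 16: 0, 18: 0, 20: 722, 22: 890, 24: 344, 26: 356, 28: 1041}
bar end [-164.9 -164.3]
pad top 1534 [21.4 23.6 28. ]
```

>>> {"api": "drive_tool", "payload": {"increments": [{"dx": 0,"dy": 0,"dz": 0,"wx": 0,"wy": 0,"wz": 0,"claw": 0.07},{"dx": 0,"dy": 0,"dz": 0,"wx": 0,"wy": 0,"wz": 0,"claw": 0.07},{"dx": 0,"dy": 0,"dz": 0,"wx": 0,"wy": 0,"wz": 0,"claw": 0.07},{"dx": 0,"dy": 0,"dz": 0,"wx": 0,"wy": 0,"wz": 0,"claw": 0.07},{"dx": 0,"dy": 0,"dz": 0,"wx": 0,"wy": 0,"wz": 0,"claw": 0.07},{"dx": 0,"dy": 0,"dz": 0,"wx": 0,"wy": 0,"wz": 0,"claw": 0.07},{"dx": 0,"dy": 0,"dz": 0,"wx": 0,"wy": 0,"wz": 0,"claw": 0.067},{"dx": 0,"dy": 0,"dz": 0,"wx": 0,"wy": 0,"wz": 0,"claw": 0.065},{"dx": 0,"dy": 0,"dz": 0,"wx": 0,"wy": 0,"wz": 0,"claw": 0.0635},{"dx": 0,"dy": 0,"dz": 0,"wx": 0,"wy": 0,"wz": 0,"claw": 0.062},{"dx": 0,"dy": 0,"dz": 0,"wx": 0,"wy": 0,"wz": 0,"claw": 0.061},{"dx": 0,"dy": 0,"dz": 0,"wx": 0,"wy": 0,"wz": 0,"claw": 0.06},{"dx": 0,"dy": 0,"dz": 0,"wx": 0,"wy": 0,"wz": 0,"claw": 0.059},{"dx": 0,"dy": 0,"dz": 0,"wx": 0,"wy": 0,"wz": 0,"claw": 0.059},{"dx": 0,"dy": 0,"dz": 0,"wx": 0,"wy": 0,"wz": 0,"claw": 0.059}], "newtons": 30}}

```text
t: 25.42
eef_pos: [0.5057, -0.1886, 0.1047]
tool_rot: [0.0, 1.0, -0.027, 0.0]
contact_force: [-5.1, 1.0, 13.9]
gripper_width: 0.696
grasp_force: 12.0
```

Run:
```python
from h import *
head()
```

```text
w 59.4 gf 11.97
{-30: 0, -28: 0, -26: 0, -24: 0, -22: 0, -20: 0, -18: 1, -16: 0, -14: 0, -12: 0, -10: 0, -8: 24, -6: 986, -4: 363, -2: 310, 0: 318, 2: 304, 4: 309, 6: 232, 8: 45, 10: 0, 12: 0, 14: 0, 16: 1, 18: 0, 20: 328, 22: 1242, 24: 372, 26: 362, 28: 681}
bar end [-163.2 -162.5]
pad top 1565 [21.8 23.9 28.4]
```

Compression is about 5 mm now (pad-to-bar-end distance 190 → 185 mm). It needs about 3 mm more, which is about 4 mm of claw.

>>> {"api": "drive_tool", "payload": {"increments": [{"dx": 0,"dy": 0,"dz": 0,"wx": 0,"wy": 0,"wz": 0,"claw": 0.058},{"dx": 0,"dy": 0,"dz": 0,"wx": 0,"wy": 0,"wz": 0,"claw": 0.057},{"dx": 0,"dy": 0,"dz": 0,"wx": 0,"wy": 0,"wz": 0,"claw": 0.056},{"dx": 0,"dy": 0,"dz": 0,"wx": 0,"wy": 0,"wz": 0,"claw": 0.055},{"dx": 0,"dy": 0,"dz": 0,"wx": 0,"wy": 0,"wz": 0,"claw": 0.055},{"dx": 0,"dy": 0,"dz": 0,"wx": 0,"wy": 0,"wz": 0,"claw": 0.055},{"dx": 0,"dy": 0,"dz": 0,"wx": 0,"wy": 0,"wz": 0,"claw": 0.055}], "newtons": 30}}

```text
t: 26.35
eef_pos: [0.5057, -0.1887, 0.1055]
tool_rot: [0.001, 1.0, -0.027, 0.0]
contact_force: [-8.2, 0.5, 22.3]
gripper_width: 0.648
grasp_force: 14.0
```

Run:
```python
from h import *
head()
C,im,d,P=snap("wrist"); W=np.zeros((480,800,3),np.uint8); W[:360,:480]=cv2.resize(im,(480,360)); _,b,_,_=snap("scene"); W[:280,480:]=cv2.resize(b[150:290,240:400],None,fx=2,fy=2)
cv2.imwrite("pics/w9.png",W[:,:,::-1])
```

```text
w 55.3 gf 13.97
{-30: 1, -28: 0, -26: 0, -24: 1, -22: 0, -20: 0, -18: 0, -16: 1, -14: 1, -12: 0, -10: 0, -8: 0, -6: 0, -4: 789, -2: 462, 0: 316, 2: 292, 4: 311, 6: 306, 8: 272, 10: 128, 12: 0, 14: 0, 16: 0, 18: 0, 20: 59, 22: 1420, 24: 391, 26: 344, 28: 393}
bar end [-160.5 -159.7]
pad top 1558 [22.2 24.4 28.8]
```

View pics/w9.png

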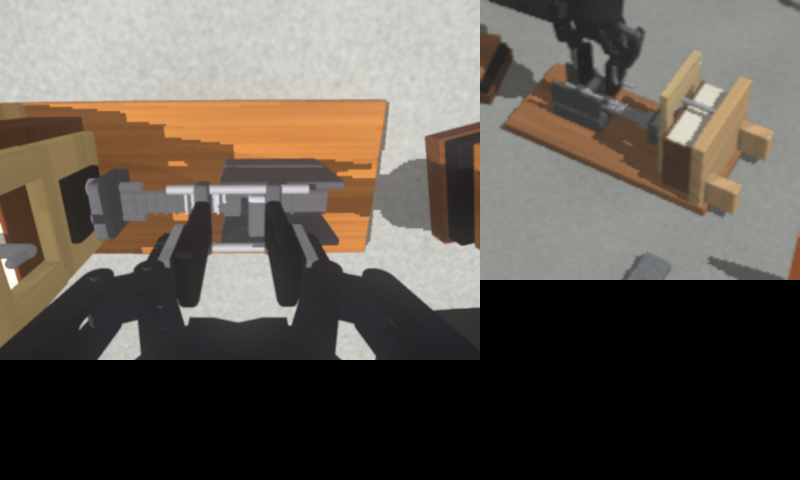

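Compression is about 7.2 mm and the force is 14 N. I'll add one small touch more, then hold.

>>> {"api": "drive_tool", "payload": {"increments": [{"dx": 0,"dy": 0,"dz": 0,"wx": 0,"wy": 0,"wz": 0,"claw": 0.054},{"dx": 0,"dy": 0,"dz": 0,"wx": 0,"wy": 0,"wz": 0,"claw": 0.054},{"dx": 0,"dy": 0,"dz": 0,"wx": 0,"wy": 0,"wz": 0,"claw": 0.054},{"dx": 0,"dy": 0,"dz": 0,"wx": 0,"wy": 0,"wz": 0,"claw": 0.054},{"dx": 0,"dy": 0,"dz": 0,"wx": 0,"wy": 0,"wz": 0,"claw": 0.054},{"dx": 0,"dy": 0,"dz": 0,"wx": 0,"wy": 0,"wz": 0,"claw": 0.054}], "newtons": 30}}

```text
t: 27.25
eef_pos: [0.5057, -0.1887, 0.1056]
tool_rot: [0.001, 1.0, -0.027, 0.0]
contact_force: [-9.5, 2.4, 22.7]
gripper_width: 0.637
grasp_force: 14.6
```

Run:
```python
from h import *
head()
C,im,d,P=snap("wrist"); l=clampf(P)
m=(np.abs(l[:,0])<.055)&(np.abs(l[:,1]-.033)<.012)&(l[:,2]>.165)&(l[:,2]<.2); print("board top",m.sum(),np.percentile(l[m],[5,50,95],axis=0).round(4) if m.any() else "")
print(hand_in())
```

```text
w 54.4 gf 14.55
{-30: 2, -28: 0, -26: 0, -24: 1, -22: 1, -20: 0, -18: 0, -16: 1, -14: 2, -12: 0, -10: 0, -8: 0, -6: 0, -4: 253, -2: 837, 0: 378, 2: 299, 4: 297, 6: 309, 8: 293, 10: 200, 12: 10, 14: 0, 16: 0, 18: 0, 20: 51, 22: 1412, 24: 380, 26: 327, 28: 387}
bar end [-159.7 -159.2]
pad top 1544 [22.2 24.3 28.9]
board top 0 
the job is handed in; nothing more can be done
None
```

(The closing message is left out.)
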